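Eject the brass drill bush and set it on the workpiece

ROBOT

A 7-joint arm with a two-finger parallel gripper is mounted at the origin on the work surface; the furniture and walls round the work are solid. World frame = base frame: x ahead of the robot, y to its left, z up, the work surface at z = 0. Lengths are in mm, angles in degrees, forces in N, time in s.
With the tool pointing down it reaches from about 425 to 875 mm from the base axis. Payload 4.7 kg.
Tool frame: the origin (TCP) lies on the mounting face of the last link; the fingertips stand 173 mm ahead of it and the grasp point (between the pads) lies 155 mm ahead of it; z points along the fingers, y is the line along which they close (so a half turn about z gives the same grasp; the last joint's range is limited). The gripper opens to 85 mm and grips with 20 to 120 N. Pads are 22 mm wide; open, the fingers measure 114 mm over their backs; the gripper's body (76 mm by 85 mm) begins 54 mm behind the grasp point. The pads swing forward as they close: fully open they stand 13 mm farther back than shut.
Start: joints at [71.454, 18.392, -4.016, 83.108, 1.295, 78.541, -3.26], TCP at [215.401, -613.277, 404.749] pointing down, gripper open.
Joint ranges: [-163.93, 163.93], [-17.29, 119.83], [-79.2, 71.16], [3.27, 140.29], [-89.18, 269.18], [5.43, 117.66], [-154.24, 154.24]. Speed limits (degrees/s): [147.25, 147.25, 180, 180, 180, 180, 180].

INTERFACE

Orientations are given as [roll, pitch, yaw] about the fixed x, y, z axes, in that order (R = Rz(yaw) Ry(pitch) Rx(roll)).
In Python, from workcell import robot, eoat, kinematics, camera, trace gives the robot as it stands. Calls block until the motion is done:
- robot.move_ptp(position, orientation): joint-space move of the TCP to a pose.
- robot.line_to(position, feed=150, orientation=None): straight line of the TCP; orientation=None keeps the orientation; feed is the mean speed in mm/s.
- robot.move_j(angles): joint-space move.
- eoat.gripper_to(opening, strength=None): opening from 0.0 (shut) to 1.0 (fully open); strength is the grip in N (None keeps the last); returns when the fingers have stopped.
- robot.wait(seconds).
- kinematics.inverse_kinematics(position, orientation): joint angles nearest the present ones, or None.
- camera(name): name is "scene" or "top"; returns a dict with "pixels" (384x512x3 uint8, red, green, blue), "mtx" (3x3 intrinsics, pixels), "world_from_camera" (4x4, takes a point from camera to world coordinates). Camera axes: x right, y down, z forward; pixel columns grow to the right and rows downward; lengths in mm; the calibration is good to about 2 mm. A picture is of the moment at which its call begins. There is no depth.
A pose or a line that the arm cannot do raises robot.MotionError and nothing moves.
- robot.job_done(): hands the job in; it is judged then, once.
Trained networks look in the newest picture that a camera, given by its name, has taken for a name from the list of things; names that differ only in an ending like _2 or _b are one class to them, and where a whole thing is asked for, a point or a joint stands for the part that bears it (a point fixed in the world has none). Each returns a list of dicts, best first, with "confidence" (0 to 1); they miss things now and then, are a little off and sometimes report something else, mostly with a low value. They report only what shows in the picture. A call takes as long as a camera call. They do not tell look-alikes from the thing itself.
- trace(camera, query): "pixels" (384x512 bool, what is visible of it) and "extent" ([left, top, right, bottom] in pixels, round what is visible of it).
Readings, each from a call of its own:
- robot.get_time(): time.
- robot.get_joint_positions(): joint angles.
- robot.get_qd(): joint speeds.
- robot.get_tau(): joint torques, N m.
- robot.get_tcp_pos(): TCP position.
- robot.get_orientation(): TCP orientation.
- robot.get_ft_force(): force on the tool from outside, world axes, zero at the start.
- robot.get_wrist_torque(): the same for the moment, N m.
- robot.get_gripper_width(): opening from 0.0 (shut) to 1.0 (fully open).
- robot.get_gripper_force(): force on a finger pad.
Only numpy, scipy, OpenCV 4.12 (cv2) and the standard library are available. Lean on these libraries where they do the work, as an engineer would, in place of code of your own. Each camera call takes 0.05 s, during which the arm holds its last target. There are 200 camera calls.

TASK

Press the red ejector lever in front of the brass drill bush all the way down so that the bush rises out of its pocket, then take the brass bush and stand it upright on the tan board, with its whole foot on the board, and let go. Leave the black bush seated in its pocket.

Things in the scene. Friction and masses are not known exactly. Their poses are not given: they have to be found in the camera images.
- brass_bush: The brass-coloured drill bush: an upright cylinder 34 mm in diameter and 42 mm high, about 0.15 kg, with a shallow 15 mm bore in its top. Origin at the centre of its underside, z up along its axis. At the start it is seated in one of the two pockets of the ejector block, its top 1 mm below the block's top face; which pocket varies. Its yaw means nothing.
- black_bush: A dark steel bush of the same size, seated in the other pocket. Origin at the centre of its underside. It must stay where it is.
- ejector_block: Grey ejector block, fixed to the table: 76 mm (its x) by 190 mm (its y) by 64 mm high, on a foot plate 100 x 214 x 10 mm. Origin at the centre of its underside on the table, z up; its yaw varies. Two round pockets 37 mm wide open in its top face at x = 0, y = +46 mm (left) and y = -46 mm (right); a lifter plate in each carries the bush. Each pocket has its own lever on the -x side of the block, at the same y as the pocket.
- pad_left (a point): Centre of the top face of the red pad (36 x 42 mm) on the lever of the left pocket (y = +46 mm in the block's frame). Press it straight down here. At rest it lies 114 mm to the block's -x side of the block's centre and about 63 mm above the table; with the lever fully down it lies about 116 mm from the centre and about 29 mm above the table.
- pad_right (a point): The same point on the red pad of the lever of the right pocket (y = -46 mm in the block's frame).
- lever_left (a joint): Angle of the left lever: 0 at rest (pad up), 0.5 rad at its stop (pad fully down). It needs about 5 N at the pad and stays where it is left, so it need not be held. Lifter and bush rise 48 mm per rad, so that at the stop the bush stands 23 mm above the block's top face.
- lever_right (a joint): The same for the right lever.
- tan_board: Plain tan board lying flat and loose on the table, 71 mm (its x) by 160 mm (its y) by 18 mm thick. Origin at the centre of its underside; its top is 18 mm above the table.
Not all that is in view belongs to the job. Several things have the shape of the brass_bush; the one meant has the colours described above. Several things look just like the tan_board: the one meant starts nearest to the robot's base.

How it is judged (in metres and radians):
On the way:
1. the lever in front of the brass bush is pressed down and the bush has risen in its pocket (z of brass_bush in the frame of ejector_block between 0.038 and 0.052 m and ((y of brass_bush in the frame of ejector_block above 0.04 m and value of joint lever_left above 0.4 rad) or (y of brass_bush in the frame of ejector_block below -0.04 m and value of joint lever_right above 0.4 rad))), for 0.2 s.
At the end, for the whole second after the job is handed in: The brass bush stands upright (within 10 degrees) and at rest on top of the flat tan board, its axis within 24 mm of the board's centre line across and 68 mm along (whole foot on the board, about 5 mm overhang forgiven); the black bush is within 6 mm of where it was (x of brass_bush in the frame of tan_board between -0.024 and 0.024 m and y of brass_bush in the frame of tan_board between -0.068 and 0.068 m and z of brass_bush in the frame of tan_board between 0.014 and 0.022 m and angle between brass_bush's own z axis and vertical below 0.17 rad and angle between tan_board's own z axis and vertical below 0.1 rad and linear speed of brass_bush below 0.02 m/s and distance of black_bush from where it was at the start of the episode below 0.006 m); the robot touches nothing.
It fails at once if the black bush is pushed up or taken out of its pocket (distance of black_bush from where it was at the start of the episode above 0.008 m).
It also fails if it takes over 51 s, if anything falls off the work surface, if the arm or the gripper's body presses on something with over 40 N, if the wrist force passes 120 N, or if a joint passes its speed limit or range.

## Working session

There is one attempt and no reset: what is moved stays moved. The work goes in short steps, each a Python script; the robot and the scene stay as the last script left them, time stands still between calls to the robot, and variables do not carry over. Pictures are saved under pics/ and viewed, at most 10 in all, crops included, and the job is handed in when it is done.

```bash
ls; mkdir -p pics; cat > h.py <<'E'
import numpy as np, cv2
from workcell import robot, eoat, kinematics, camera, trace
def ray(c,uv,z):
    K=c["mtx"];T=np.array(c["world_from_camera"])
    d=T[:3,:3]@np.linalg.solve(K,np.array([uv[0],uv[1],1.]));o=T[:3,3]
    return o+d*(z-o[2])/d[2]
E
python3 - <<'E'
from h import *
ims=[]
for n in("top","scene"):
    c=camera(n);cv2.imwrite(f"pics/{n}0.png",c["pixels"][:,:,::-1])
    print(n,np.round(c["mtx"],1).tolist(),np.round(c["world_from_camera"],3).tolist())
    for q in("brass_bush","black_bush","ejector_block","pad_left","tan_board"):
        for r in trace(n,q):
            m=r["pixels"];v,u=np.nonzero(m)
            print(q,round(r["confidence"],2),np.round(r["extent"]),u.mean().round(1),v.mean().round(1),len(u),c["pixels"][m].mean(0).round())
E
```

```text
pics
top [[394.6, 0.0, 246.6], [0.0, 394.6, 189.2], [0.0, 0.0, 1.0]] [[-0.028, -0.982, 0.187, 324.119], [-1.0, 0.03, 0.009, 68.567], [-0.015, -0.187, -0.982, 1061.116], [0.0, 0.0, 0.0, 1.0]]
brass_bush 0.68 [353. 138. 372. 151.] 361.4 144.5 187 [ 70. 110. 187.]
black_bush 0.42 [279. 159. 296. 171.] 286.7 164.0 139 [138. 138. 141.]
ejector_block 0.98 [260. 148. 342. 216.] 303.1 174.3 3249 [203. 184. 182.]
pad_left 0.86 [284. 183. 300. 217.] 290.1 202.7 310 [230. 122. 117.]
tan_board 0.96 [111. 136. 155. 191.] 131.2 163.5 1317 [243. 226. 181.]
tan_board 0.6 [158. 206. 217. 238.] 189.3 220.8 1372 [244. 228. 181.]
tan_board 0.37 [286. 182. 299. 217.] 289.8 202.1 303 [228. 124. 120.]
scene [[468.1, 0.0, 251.1], [0.0, 468.1, 199.6], [0.0, 0.0, 1.0]] [[-0.478, -0.569, 0.669, -332.667], [-0.878, 0.31, -0.364, 559.239], [0.0, -0.762, -0.648, 917.394], [0.0, 0.0, 0.0, 1.0]]
brass_bush 0.63 [318. 156. 332. 174.] 324.4 164.2 157 [ 49.  72. 135.]
brass_bush 0.47 [287. 198. 309. 211.] 299.1 204.5 148 [163.  87.  82.]
ejector_block 0.59 [251. 162. 338. 216.] 292.4 190.0 2451 [126. 117. 115.]
pad_left 0.6 [286. 195. 312. 210.] 297.8 204.1 182 [158.  89.  85.]
tan_board 0.88 [190. 238. 248. 277.] 218.1 257.7 1262 [192. 163. 124.]
tan_board 0.79 [110. 224. 170. 259.] 140.3 239.7 1121 [191. 162. 123.]
```

View pics/top0.png

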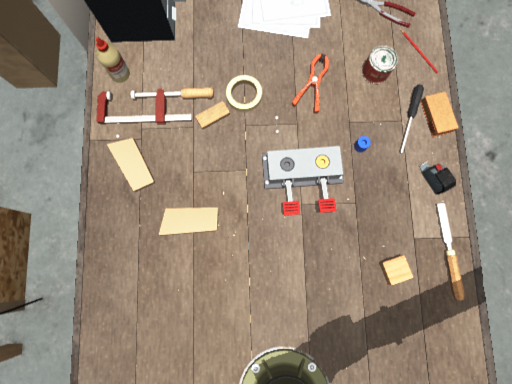

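View pics/scene0.png

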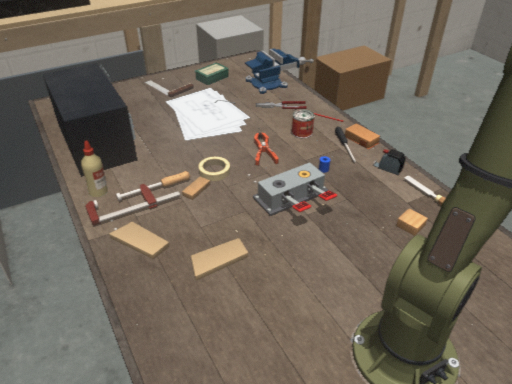

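Top view: the brass bush is at about (322,162) in the right pocket and the black one at (288,164). The red pads are at (291,208) and (327,205). The near board is at (189,221); the other, at (131,163), is a look-alike. The scene view agrees.

```bash
cat > loc.py <<'E'
from h import *
def blob(c,box,f):
    p=c["pixels"].astype(int);m=f(p[...,0],p[...,1],p[...,2]);M=np.zeros(m.shape,bool);l,t,r,b=box
    M[t:b,l:r]=m[t:b,l:r];return M
cen=lambda M:np.array(np.nonzero(M))[::-1].mean(1)
E
python3 - <<'E'
from loc import *
c=camera("top")
br=blob(c,(308,148,338,176),lambda r,g,b:(r-b>60))
print("brass",br.sum(),cen(br),ray(c,cen(br),63).round(1))
bk=blob(c,(276,152,300,176),lambda r,g,b:(r<120))
print("black",bk.sum(),cen(bk),ray(c,cen(bk),63).round(1))
for n,bx in(("padL",(280,198,305,220)),("padR",(314,195,340,216))):
    m=blob(c,bx,lambda r,g,b:(r-g>90));print(n,m.sum(),cen(m),ray(c,cen(m),60).round(1))
for r in trace("top","tan_board")[:2]:
    v,u=np.nonzero(r["pixels"]);P=np.array([ray(c,x,18)[:2] for x in zip(u,v)],np.float32)
    print("board",cv2.minAreaRect(P))
    print(P.mean(0), np.linalg.norm(P.mean(0)))
r=[x for x in trace("top","ejector_block")][0]["pixels"]
print(robot.get_time(),robot.get_tcp_pos(),robot.get_orientation())
big=cv2.resize(c["pixels"][140:220,255:345,::-1],None,fx=7,fy=7,interpolation=cv2.INTER_CUBIC);cv2.imwrite("pics/crop1.png",big)
E
```

```text
brass 138 [322.05072464 161.10869565] [ 582.6 -120.3   63. ]
black 17 [289.35294118 163.17647059] [579.7 -35.1  63. ]
padL 217 [290.92165899 207.68663594] [463.2 -33.8  60. ]
padR 216 [326.68981481 204.92592593] [ 467.6 -125.3   60. ]
board ((440.4100341796875, 234.66424560546875), (156.10643005371094, 71.93394470214844), 88.35064697265625)
[442.2482 235.6856] 501.12988
board ((604.6056518554688, 393.52032470703125), (159.85838317871094, 72.01459503173828), 26.510221481323242)
[603.9039  392.27985] 720.1273
0.75 [ 215.42947939 -613.26862352  404.7721799 ] [1.79994089e+02 2.97361265e-03 1.93584899e+01]
```

View pics/crop1.png

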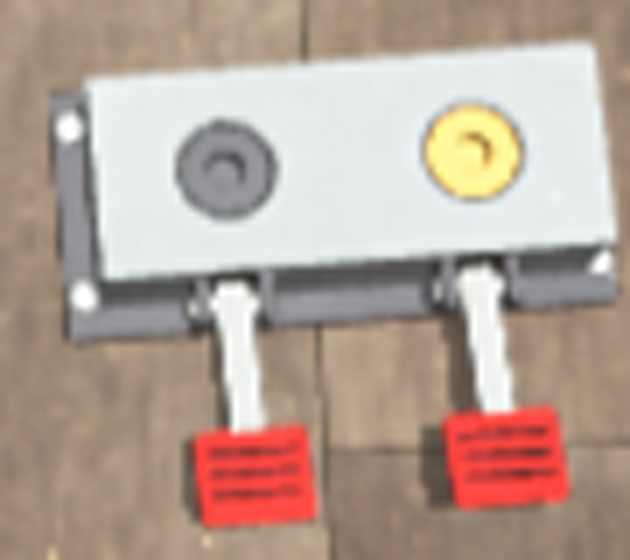

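The brass bush sits in the right pocket (-y), block yaw is about 2.6°, and the target board is centred near (441,235). Next I press the right lever.

```bash
python3 - <<'E'
from loc import *
O=[180,0,2.6]
eoat.gripper_to(0.0)
robot.move_ptp([468.5,-125.5,280],O)
print(robot.get_time(),robot.get_tcp_pos().round(1) if hasattr(robot.get_tcp_pos(),'round') else robot.get_tcp_pos(),robot.get_ft_force())
robot.line_to([468.5,-125.5,236],100)
f0=np.array(robot.get_ft_force())
for z in np.arange(232,196,-2.):
    robot.line_to([468.5-1.5*(236-z)/34,-125.5,z],40)
    f=np.array(robot.get_ft_force());print(z,f.round(1))
    if z<209 and np.linalg.norm(f)>22: break
robot.line_to([467,-125.5,290],200)
robot.move_ptp([440,80,320],O)
c=camera("top");cv2.imwrite("pics/crop2.png",cv2.resize(c["pixels"][130:230,250:350,::-1],None,fx=5,fy=5))
print(robot.get_time())
br=blob(c,(308,135,345,176),lambda r,g,b:(r-b>60));print(br.sum(),cen(br),ray(c,cen(br),86).round(1))
E
```

```text
3.5417 [ 468.6 -126.5  280.2] [ 1.02562272 -0.1388805  -0.38006019]
232.0 [ 1.6 -0.   1.2]
230.0 [-0.2 -0.8  4.2]
228.0 [ 0.7 -0.5  3.3]
226.0 [ 0.5 -0.   1.7]
224.0 [-1.  -0.9  2.8]
222.0 [-1.5 -1.2  0.8]
220.0 [-1.8 -1.8  2.4]
218.0 [-2.2 -1.6  3.9]
216.0 [-1.2 -0.8  3.2]
214.0 [-1.4 -0.1  2.7]
212.0 [-1.7  0.5  4.1]
210.0 [-2.3 -0.6  2.5]
208.0 [-0.7 -0.6  3.3]
206.0 [ 0.6 -0.2  3.2]
204.0 [ 0.4 -0.1  4.2]
202.0 [-4.6  0.9 17.7]
200.0 [-9.1  2.6 31.8]
9.8833
147 [323.33333333 159.49659864] [ 580.7 -119.4   86. ]
```

View pics/crop2.png

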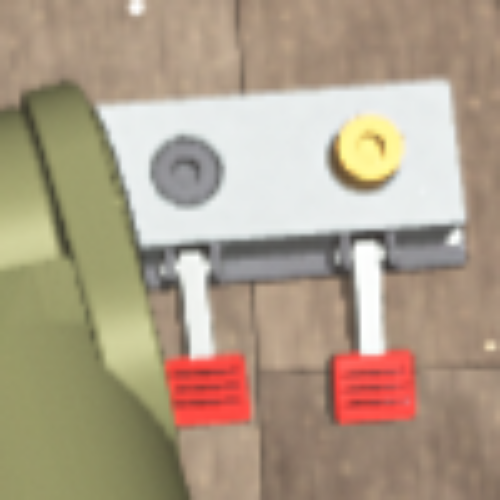

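The crop shows the lever at its stop with its pad (375,388) fully down. The brass bush (368,150) stands proud of the block and the black one is unmoved. Next I grasp and place.

```bash
python3 - <<'E'
from loc import *
O=[180,0,2.6]
p=lambda:print(round(robot.get_time(),2),np.round(robot.get_tcp_pos(),1),np.round(robot.get_ft_force(),1),round(robot.get_gripper_width(),3),round(robot.get_gripper_force(),1))
eoat.gripper_to(0.85)
robot.move_ptp([582,-120,310],O);p()
robot.line_to([582,-120,238],100);p()
eoat.gripper_to(0.0,40);p()
robot.line_to([582,-120,300],100);p()
robot.line_to([441,235,300],250,[180,0,-1.65]);p()
c=camera("scene");cv2.imwrite("pics/s3.png",c["pixels"][:,:,::-1])
E
```

```text
11.53 [ 581.8 -117.8  310.1] [-0.7  1.4  0.1] 0.85 0.0
12.4 [ 582.4 -119.9  238.6] [ 1.  -0.1  0.4] 0.851 0.0
12.83 [ 582.2 -120.   238.7] [-0.8  0.3  3.3] 0.383 39.6
13.6 [ 581.7 -120.1  299.4] [ 0.1  0.1 -1. ] 0.382 39.9
15.28 [441.3 234.  299.8] [-0.1  0.6 -0.8] 0.382 39.9
```

View pics/s3.png

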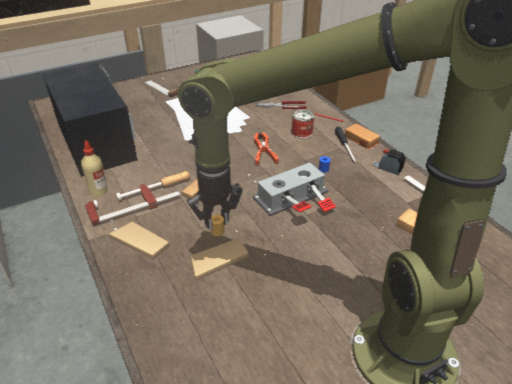

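The scene view shows the bush held upright at (217,226), with the board (219,258) below it. I lower it until there is contact.

```bash
python3 - <<'E'
from loc import *
robot.line_to([441,235,217],120); robot.wait(.2)
f0=np.array(robot.get_ft_force());print(f0.round(1))
for z in np.arange(215.5,205,-1):
    robot.line_to([441,235,z],25);robot.wait(.1)
    f=np.array(robot.get_ft_force());print(z,np.round(robot.get_tcp_pos(),1),f.round(1))
    if f[2]-f0[2]>4: break
eoat.gripper_to(0.75);robot.wait(.2)
robot.line_to([441,235,310],120)
robot.move_ptp([500,20,380],[180,0,0])
for n in("top","scene"):
    c=camera(n);cv2.imwrite(f"pics/{n}4.png",c["pixels"][:,:,::-1])
print(robot.get_time())
E
```

```text
[ 0.5 -0.6 -1.3]
215.5 [441.  235.  215.5] [ 0.5 -0.7 -1.4]
214.5 [441.  235.  214.5] [-0.5  0.6 -1. ]
213.5 [441.  235.  213.5] [-0.1 -0.1 -1. ]
212.5 [441.  235.  212.5] [ 0.3  0.  -1.6]
211.5 [441.1 235.1 211.9] [-1.4 -0.5  4.3]
20.725
```

```bash
python3 -c "
import cv2,numpy as np
a=cv2.imread('pics/top4.png')[130:280,120:350];b=cv2.imread('pics/scene4.png')[130:300,150:350]
cv2.imwrite('pics/m4.png',np.hstack([cv2.resize(a,(440,290)),cv2.resize(b,(340,290))]))"
```

```text
(no output)
```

View pics/m4.png

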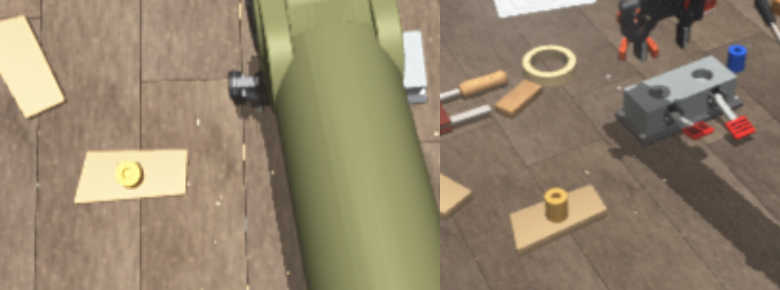

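The bush stands upright near the middle of the near board (128,173 in the left crop). The black bush is still seated, and the arm is clear.

```bash
python3 -c "
from h import *
print(robot.job_done())"
```

```text
the job is handed in; nothing more can be done
None
```

I pressed the brass bush's lever fully down, stood the bush upright near the middle of the near tan board, left the black bush seated, and handed the job in at about 21 s; no verdict came back.

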